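# Scan the stock label of the lens on the turntable

### The arm

A 7-joint arm with a two-finger parallel gripper is mounted at the origin on the work surface. World frame = base frame: x ahead of the robot, y to its left, z up, the work surface at z = 0. Lengths are in m, angles in rad, forces in N, time in s.
With the tool pointing down it reaches from about 0.4 to 0.875 m from the base axis. Payload 19.3 kg.
Tool frame: the origin (TCP) lies on the front face of the gripper's body, between the roots of the fingers; the fingertips stand 73 mm ahead of it and the grasp point (between the pads) lies 54 mm ahead of it (env.finger_overhang is the distance from the TCP to the fingertips, in m); z points along the fingers, y is the direction in which the jaws open and shut (so a half turn about z gives the same grasp; the last joint's range is limited). The gripper opens to 85 mm and grips with 20 to 120 N. Pads are 22 mm wide; open, the fingers measure 114 mm over their backs; the gripper's body (76 mm by 85 mm) begins 54 mm behind the grasp point. The pads swing forward as they close: fully open they stand 13 mm farther back than shut.
Start: joints at [1.264, 0.521, -0.036, 1.599, 0.021, 1.021, -0.113], TCP at [0.147, -0.608, 0.304] pointing down, gripper open.
Joint ranges: [-2.91, 2.91], [-0.3, 2.13], [-1.5, 1.42], [0.17, 2.43], [-1.26, 4.41], [0.16, 1.93], [-2.52, 2.52]. Speed limits (rad/s): [1.89, 1.89, 2.39, 2.39, 3.01, 3.01, 3.01].

### API

Orientations are given as a rotation vector (axis times angle).
In Python, from station import get_state, cams, hand_in, env gives the robot as it stands. The module is installed in compiled form; this text tells all that it offers.
- The arm moves only by the tool step_arm, never from a script. Its argument "increments" is a list of rows, each an object with "linear": the shift along the tool's x, y, z in m, a list of three; "twist": the turn, a rotation vector about the tool's x, y, z in degrees, a list of three. In form: [{"linear": [x, y, z], "twist": [wx, wy, wz]}, ...]. A call has 1 to 12 rows; each row is the pose to reach, as a shift and turn from the pose measured when the call began, along the tool's axes at that moment; what a row does not reach only later rows make up. A row lasts 1/8 s, in which the tool goes at most 62.5 mm and 10.7 degrees, less where a joint would pass 70% of its speed; a pose out of reach is approached as far as the arm can. A call with a gripper value outside its range is refused whole. "gripper" is the gripper's target within -1 to 1 (shut at 1, half-way at 0, fully open at -1), set as the call begins (left out, the last holds). The fingers move at their own pace and stop on an object; "squeeze" is the grip in N (left out, the last holds). Time passes only in rows, so rows that repeat a pose let the fingers close. It gives the time, the measured TCP pose, the force and the opening at its end, in the units of the state.
- get_state(): the state, without advancing time (a new reading comes with each control period).
- cams.grab_frame(name): name is "scene" or "side" or "wrist"; returns a dict with "image" (420x560x3 uint8, red, green, blue), "camera_matrix" (3x3 intrinsics, pixels), "rvec" (rotation vector, rad) and "tvec" (3), from world to camera coordinates, as OpenCV has them. Camera axes: x right, y down, z forward; pixel columns grow to the right and rows downward; lengths in m; the calibration is good to about 2 mm. A picture is of the moment at which its call begins. There is no depth.
- hand_in(): hands the job in, once; it reports no verdict.
The state is a dict: "time": time; "q": joint angles; "qd": joint speeds; "effort": joint torques, N m; "eef_pos": TCP position; "tool_rot": TCP orientation; "ft_force": force on the tool from outside, world axes, zero at the start; "moment": the same for the moment, N m; "finger_gap": finger opening in m.
Only numpy, scipy, OpenCV 4.12 (cv2) and the standard library are available. Lean on these libraries where they do the work, as an engineer would, in place of code of your own. Each camera call takes 0.05 s, during which the arm holds its last target.

### The job

Take the cordless barcode scanner out of its charging cradle and read the stock label on the front cap of the white lens on the turntable: from about 8 cm away, aim at the middle of the label with the scan line running lengthwise along it, across the bars, and with the beam slanted about 35 degrees from straight-on, because the label is glossy and the lamp hangs over it; hold the scanner steady there for about a second. Then put it back nose-down in its cradle, lowering gently until you feel it seat, and let go. Do not touch the lens or the lamp, and leave everything else on the counter where it is.

Things in the scene. Friction and masses are not known exactly. Their poses are not given: they have to be found in the camera images.
- scanner: Grey cordless in-line barcode scanner, loose, about 210 g (160 to 270), 130 long, at the start nose down in the cradle. Head 36 (x) x 48 (y) up to 46 from the nose. Origin: middle of the reading window on the nose face; z points up the handle; the beam leaves along -z, the scan line spreads along y. Always on, reads by itself from 50 to 130 ahead of the window; works alike turned half round.
- scanner_grip (a point): Where to hold the scanner: upper part of its straight handle, on the axis, 110 above the nose and 20 below the handle's end. The handle is 28 (x) x 34 (y) and runs from 52 to 130 above the nose. Axes as the scanner's.
- cradle: Black charging cradle, fixed, right or left of the turntable. Foot 104 x 96, 12 thick; pocket open at the top, inside 41 (x) x 53 (y), 40 deep (2.5 clear all round the scanner's head), flared lips reaching 62 above the counter. Origin: on the counter under the pocket's middle; z up. Seated, the nose rests on the rigid pocket floor 12 above this origin, scanner y along cradle y, either way round.
- lens: White plastic mirrorless lens, 78 in diameter, 100 tall, 480 g, loose, standing upright on its rear cap on the turntable. Origin: centre of its underside; z up.
- label (a point): Centre of the white glossy stock label, 26 (x) x 48 (y), lying flat on the black front cap on top of the lens, 101 above the lens's underside. z is straight up out of the label; y runs lengthwise along it, across the black bars.
- turntable: Low aluminium turntable with knurled edge, platter 200 in diameter, deck 28 above the counter; turns with little friction; its foot is fixed. Origin: on the counter at the centre.
- lamp: LED lamp, fixed. Origin on the counter near the turntable's centre, x pointing away from the robot: foot (100 in diameter) and slim post at x = 170, y = -60; flat head 75 (x) x 180 (y), from x = 24 to 100, underside 385 above the counter, so a tool cannot come straight down on the label.
- mug: Black ceramic lens mug, 80 in diameter, 98 tall, loose, handle towards its +y. A bystander, across the turntable from the cradle. Origin: centre of its underside.
- ext_ring: Chrome extension ring, 64 in diameter, 16 tall, loose, between robot and turntable. A bystander. Origin: centre of its underside.
- focus_rail: Slim steel focus rail block with carriage, 150 (y) x 46 (x), 38 tall, loose. A bystander. Origin: centre of its underside.
- prime_lens: Short black lens, 68 in diameter, 58 tall, loose, on the counter. A bystander. Origin: centre of its underside.
- filter_case: Flat filter case, 82 x 82, 22 tall, loose. A bystander. Origin: centre of its underside.
- blower: Black hand blower standing on its bulb, 60 in diameter, 118 tall, loose. A bystander. Origin: centre of its underside.
- rear_cap: Black rear lens cap, 62 in diameter, 14 tall, loose. A bystander. Origin: centre of its underside.
There are look-alikes about, which are no part of the job. What is shaped like the cradle but green is not meant.

How it is judged:
By the outcome, as a careful person would: the job done as asked, in the order asked, and still so for the second after the job is handed in, with the robot touching nothing.
It also fails if it takes over 48 s, if anything falls off the work surface, if the arm or the gripper's body presses on something with over 40 N, if the wrist force passes 120 N, or if a joint passes its speed limit or range.

## Working session

There is one attempt and no reset: what is moved stays moved. The work goes in short steps, Python scripts to look and compute and a tool call to move; the robot and the scene stay as the last step left them, time stands still between calls to the robot, and variables do not carry over. Pictures are saved under pics/ and viewed, and the job is handed in when it is done.

Besides the shell and the picture viewer there is one more tool, called after "Call:" as a command line: name --argument value ..., lists and objects as JSON in quotes. step_arm: Moves the arm, as the interface text tells. Its arguments: {"type":"object","properties":{"increments":{"type":"array"},"gripper":{"type":"number"},"squeeze":{"type":"number"}},"required":["increments"]}

```bash
mkdir -p pics; cat > h.py <<'E'
import numpy as np,cv2
from scipy.spatial.transform import Rotation as R
from station import get_state,cams,env
def grab(n,f=None,crop=None,scale=1):
    d=cams.grab_frame(n)
    if f: 
        im=d["image"][:,:,::-1]
        np.savez(f"pics/{f}.npz",**d); cv2.imwrite(f"pics/{f}.png",im)
    return d
def load(f): return dict(np.load(f"pics/{f}.npz"))
def crop(f,x0,y0,x1,y1,s):
    im=cv2.imread(f"pics/{f}.png")[y0:y1,x0:x1]
    cv2.imwrite(f"pics/{f}_c{x0}_{y0}.png",cv2.resize(im,None,fx=s,fy=s,interpolation=cv2.INTER_CUBIC))
def P(d):
    Rm=cv2.Rodrigues(np.array(d["rvec"],float))[0]
    return Rm,np.array(d["tvec"],float).ravel(),np.array(d["camera_matrix"])
def ray(d,u,v):
    Rm,t,K=P(d); r=Rm.T@np.linalg.solve(K,[u,v,1.]); return -Rm.T@t,r/np.linalg.norm(r)
def atz(d,u,v,z):
    o,r=ray(d,u,v); return o+r*(z-o[2])/r[2]
def tri(*obs):
    A=np.zeros((3,3));b=np.zeros(3);L=[]
    for d,u,v in obs:
        o,r=ray(d,u,v);M=np.eye(3)-np.outer(r,r);A+=M;b+=M@o;L.append((o,M))
    p=np.linalg.solve(A,b); return p,[np.linalg.norm(M@(p-o)) for o,M in L]
def proj(d,p):
    Rm,t,K=P(d); c=K@(Rm@np.array(p,float)+t); return c[:2]/c[2]
E
python3 - <<'E'
from h import *
s=get_state();print(s)
for n in("scene","side","wrist"):
    d=grab(n,n+"0");o,r=ray(d,280,210);print(n,o,r,d["camera_matrix"][0])
E
```

```text
{'time': 0.0, 'q': array([ 1.2637782 ,  0.52201052, -0.03632664,  1.59997932,  0.02120699,
        1.02109174, -0.11281429]), 'qd': array([ 0.00108978, -0.00046149,  0.00194213,  0.00099151, -0.00082151,
       -0.00138086, -0.00242356]), 'effort': array([-1.19516029e-03, -9.27091670e+01,  1.97974026e+00, -3.69934058e+01,
        1.78511767e-02,  8.08464159e-03, -9.64827927e-05]), 'eef_pos': array([ 0.14654394, -0.60732813,  0.30333814]), 'tool_rot': array([-3.11852347e+00, -3.70962490e-01,  3.35464649e-04]), 'ft_force': array([-0.29660169, -0.05184466, -0.85859963]), 'moment': array([-0.03797743, -0.01210632,  0.0091065 ]), 'finger_gap': 0.0852808171641103}
scene [ 1.13030367 -0.21781622  0.99023599] [-0.56190752  0.19208721 -0.80458837] [419.17309828   0.         279.37516134]
side [0.19342423 0.82964277 0.64924539] [ 0.2959408  -0.79464118 -0.53006078] [423.61394795   0.         287.48432316]
wrist [ 0.21775772 -0.5902407   0.37307962] [-0.27615227 -0.06548014 -0.95888074] [367.46424963   0.         279.7849549 ]
```

View pics/scene0.png

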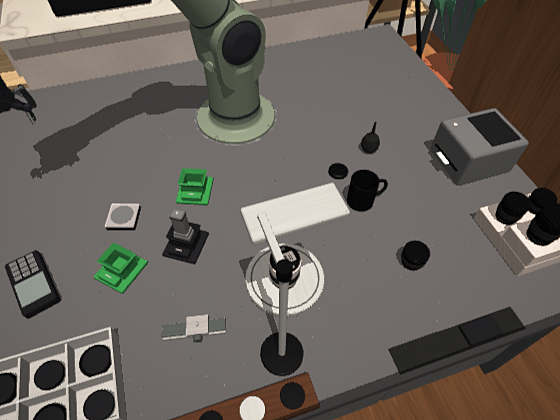

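View pics/side0.png

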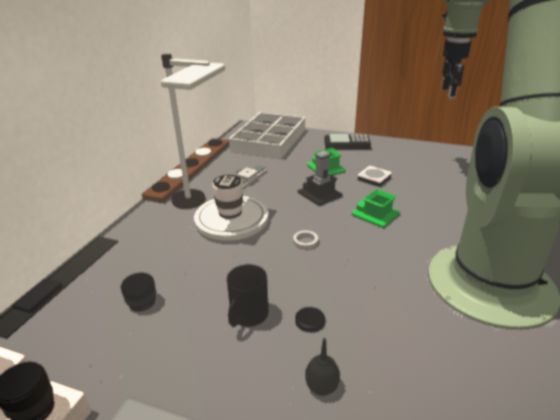

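View pics/wrist0.png

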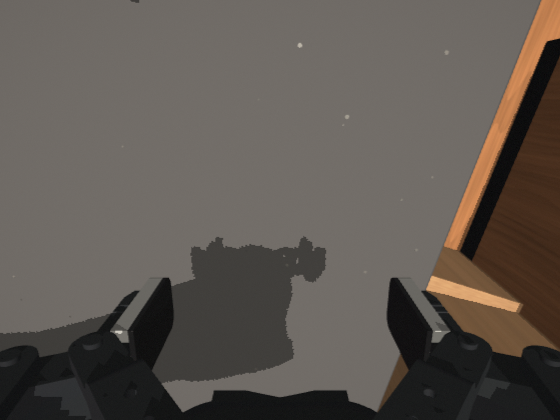

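The scanner stands in the black cradle at about (183,230) in scene and (321,178) in side. Candidates for the cradle in the scene view are the black one (185,243), a green one (195,187) and a green one (121,267). I choose the black one. The labelled lens is on the turntable at (285,265), and the lamp head partly hides it.

```bash
python3 - <<'E'
from h import *
crop("scene0",150,195,320,315,4.7)
crop("side0",170,130,370,250,4)
E
```

```text
(no output)
```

View pics/scene0_c150_195.png

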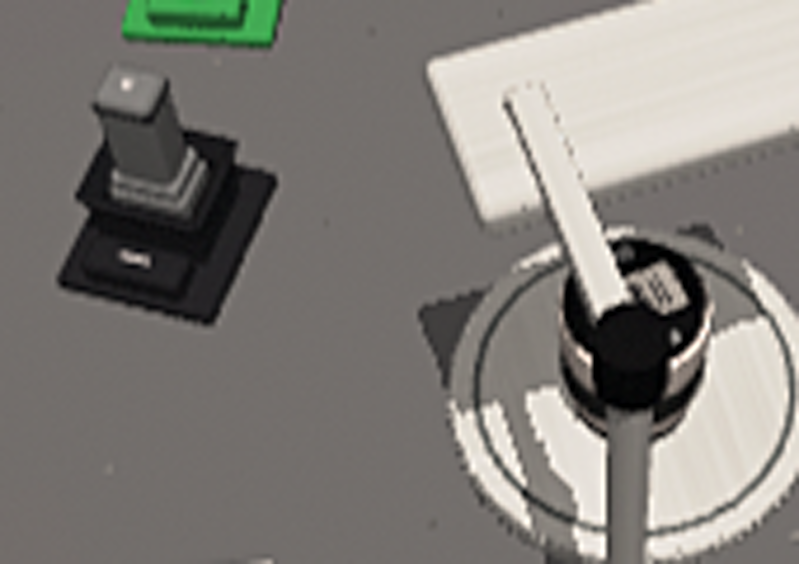

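View pics/side0_c170_130.png

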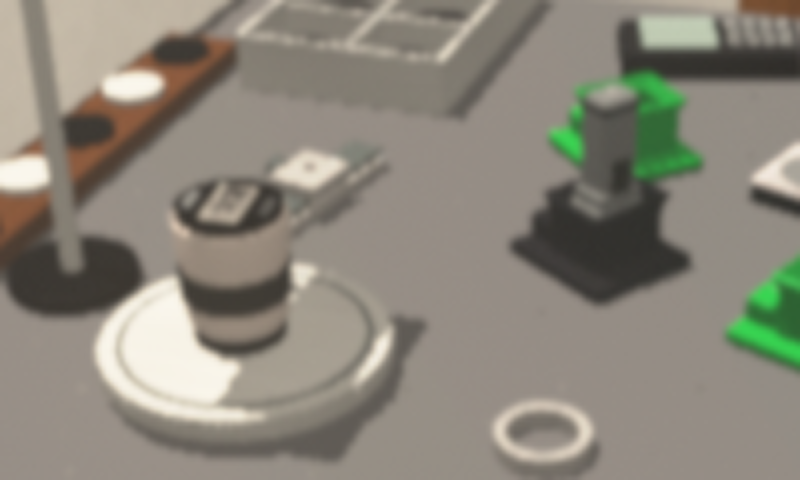

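The crops show:
- **Scanner top:** scene (178.7,213.7), side (323,154.3).
- **Black cradle foot corners:** scene crop (58,282), (213,322), (277,178).
- **Label:** scene crop centre about (660,288), partly hidden by the lamp arm; side (227.5,180.2).

```bash
python3 - <<'E'
from h import *
S=load("scene0");D=load("side0")
print("scan top",tri((S,178.7,213.7),(D,323,154.3)))
for c in[(58,282),(213,322),(277,178)]: print("foot",atz(S,150+c[0]/4.7,195+c[1]/4.7,0.012))
for c in[(513,243),(600,300),(690,262)]: print("footside",atz(D,170+c[0]/4,130+c[1]/4,0.012))
for c in[(655,245),(690,300)]: print("label c",atz(S,150+c[0]/4.7,195+c[1]/4.7,0.129))
print("label side",atz(D,227.5,180.2,0.129), tri((D,227.5,180.2),(S,150+655/4.7,195+288/4.7)))
for c in[(211,183),(258,183),(246,220),(197,216)]: print("label side",atz(D,170+c[0]/4,130+c[1]/4,0.129))
# lens cap ellipse center in side
E
```

```text
scan top (array([ 0.46443118, -0.26000862,  0.13667649]), [np.float64(0.0013662175292342253), np.float64(0.0013662175292341323)])
foot [ 0.49121699 -0.33142249  0.012     ]
foot [ 0.5443388  -0.25270179  0.012     ]
foot [ 0.46063671 -0.1972936   0.012     ]
footside [ 0.53358761 -0.24739908  0.012     ]
footside [ 0.44849505 -0.18694314  0.012     ]
footside [ 0.39879854 -0.26046613  0.012     ]
label c [ 0.6407155 -0.0257774  0.129    ]
label c [ 0.67646623 -0.01967334  0.129     ]
label side [ 0.66435268 -0.04637009  0.129     ] (array([ 0.66303617, -0.0366659 ,  0.13246437]), [np.float64(0.0036326554408544235), np.float64(0.0036326554408545883)])
label side [ 0.68752334 -0.0654298   0.129     ]
label side [ 0.65757311 -0.07503056  0.129     ]
label side [ 0.64309    -0.02573215  0.129     ]
label side [ 0.6755388  -0.02093054  0.129     ]
```

Call:
step_arm --increments '[{"linear": [0.02, -0.013, -0.01], "twist": [0, 0, -2]}, {"linear": [0.07, -0.045, -0.03], "twist": [0, 0, -8]}, {"linear": [0.12, -0.08, -0.05], "twist": [0, 0, -14]}, {"linear": [0.17, -0.115, -0.06], "twist": [0, 0, -20]}, {"linear": [0.22, -0.15, -0.07], "twist": [0, 0, -26]}, {"linear": [0.27, -0.18, -0.08], "twist": [0, 0, -32]}, {"linear": [0.32, -0.215, -0.09], "twist": [0, 0, -37]}, {"linear": [0.36, -0.243, -0.1], "twist": [0, 0, -41]}, {"linear": [0.385, -0.258, -0.1], "twist": [0, 0, -42.7]}, {"linear": [0.391, -0.263, -0.1], "twist": [0, 0, -42.7]}, {"linear": [0.391, -0.263, -0.1], "twist": [0, 0, -42.7]}]' --gripper -1

```text
time: 1.52
eef_pos: [0.4647, -0.2599, 0.4037]
tool_rot: [-2.769, -1.481, 0.0]
ft_force: [0.2, 0.8, 0.4]
finger_gap: 0.0853
```

```bash
python3 - <<'E'
from h import *
s=get_state();print(s["time"],s["q"],s["eef_pos"],s["tool_rot"])
grab("wrist","w1")
E
```

```text
1.525 [ 0.68903717  0.29571944 -0.37131282  1.69723469  0.11467756  1.17084776
 -0.30080234] [ 0.4646971  -0.25985391  0.40370948] [-2.76946932e+00 -1.48148466e+00  3.78447212e-04]
```

View pics/w1.png

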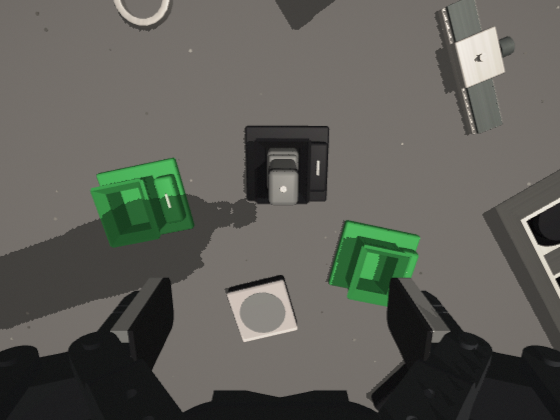

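```bash
python3 - <<'E'
from h import *
crop("w1",230,110,350,220,6)
E
```

```text
(no output)
```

View pics/w1_c230_110.png

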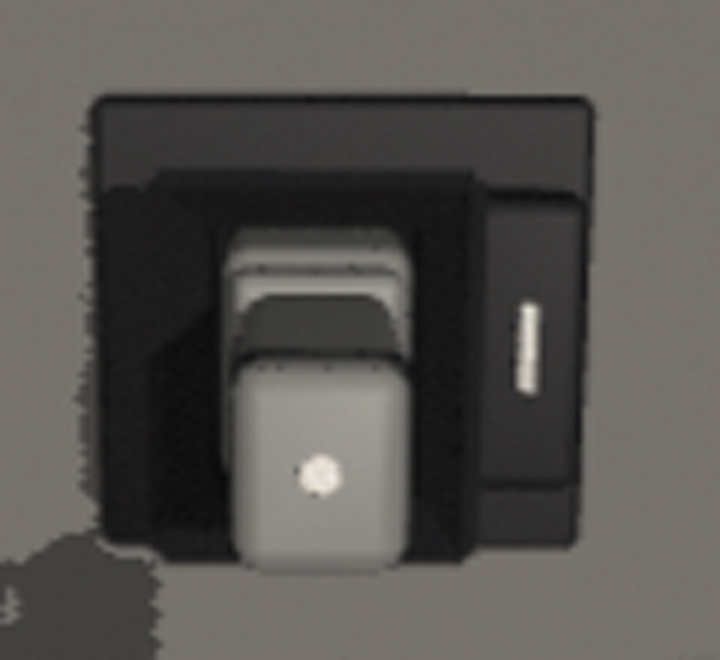

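The wrist crop shows the scanner's top face centred at px (283.7,187.2). Its edges run nearly parallel to the image, and the cradle foot corners are clear.

```bash
python3 - <<'E'
from h import *
S=load("scene0");D=load("side0");W=load("w1")
print(tri((S,178.7,213.7),(D,323,154.3),(W,283.7,187.2)),tri((S,178.7,213.7),(W,283.7,187.2)))
print("z.142",atz(W,283.7,187.2,.142))
f=lambda c,z:atz(W,230+(c[0])/6-0.4,110+(c[1])/6-0.4,z)
F=[f(c,.012) for c in[(95,97),(593,97),(577,547),(103,545)]]
for a in range(4):
    e=F[(a+1)%4]-F[a];print(F[a],np.linalg.norm(e),np.degrees(np.arctan2(e[1],e[0])))
T=[f(c,.142) for c in[(233,355),(411,355),(411,570),(233,570)]]
print(T,np.linalg.norm(T[1]-T[0]),np.linalg.norm(T[2]-T[1]))
# pocket lip rim z .062: 
L=[f(c,.062) for c in[(160,172),(472,172),(475,560),(160,560)]]
print(L,np.mean(L,0))
s=get_state();M=R.from_rotvec(s["tool_rot"]).as_matrix();print(M)
E
```

```text
(array([ 0.46463299, -0.26183676,  0.13647498]), [np.float64(0.002602372113209492), np.float64(0.0008719231015957842), np.float64(0.0021528513623928903)]) (array([ 0.46527844, -0.26161702,  0.13689976]), [np.float64(0.002339369084646186), np.float64(0.0023393690846462757)])
z.142 [ 0.46533097 -0.26294906  0.142     ]
[ 0.45331    -0.19823259  0.012     ] 0.10156602314947388 -33.67518261853624
[ 0.53783267 -0.25454932  0.012     ] 0.09493948127828554 -123.55985419773354
[ 0.48534938 -0.33366323  0.012     ] 0.10261368010599632 146.09599481316664
[ 0.40018277 -0.276425    0.012     ] 0.0945333543006776 55.80615502971255
[array([ 0.46324359, -0.2409549 ,  0.142     ]), array([ 0.48569296, -0.25590599,  0.142     ]), array([ 0.46735073, -0.28431421,  0.142     ]), array([ 0.44423595, -0.26892612,  0.142     ])] 0.02697238106136261 0.033815147387157914
[array([ 0.46108276, -0.21581763,  0.062     ]), array([ 0.5087633, -0.2475827,  0.062    ]), array([ 0.4696857, -0.3102728,  0.062    ]), array([ 0.41897536, -0.27651301,  0.062     ])] [ 0.46462678 -0.26254654  0.062     ]
[[ 5.55893627e-01  8.31253114e-01 -7.32526987e-04]
 [ 8.31253436e-01 -5.55893447e-01  4.48451912e-04]
 [-3.44299040e-05 -8.58207134e-04 -9.99999631e-01]]
```

```bash
cat >> h.py <<'E'
def delta(p,M,s=None):
    s=s or get_state(); M0=R.from_rotvec(s["tool_rot"]).as_matrix()
    return M0.T@(np.array(p)-s["eef_pos"]), np.degrees(R.from_matrix(M0.T@M).as_rotvec())
def scanpose(lab,psi,tilt=35,dist=.244,lean=None):
    # psi azimuth of label y (deg), tool x along label y; beam leans along label x
    p=np.radians(psi);y=np.array([np.cos(p),np.sin(p),0]);x=np.array([np.sin(p),-np.cos(p),0])
    t=np.radians(tilt);d=np.sin(t)*x-np.cos(t)*np.array([0,0,1]);M=np.c_[y,np.cross(d,y),d]
    return np.array(lab)-dist*d,M
E
python3 - <<'E'
from h import *
p,M=scanpose([.664,-.046,.129],105);print(p,M);print(delta(p,M))
E
```

```text
[ 0.52881612 -0.08222241  0.3288731 ] [[-0.25881905  0.79124012  0.55403229]
 [ 0.96592583  0.21201215  0.14845251]
 [ 0.          0.57357644 -0.81915204]]
(array([ 0.18402798, -0.04543642,  0.07482824]), array([-32.88183769,  14.8671835 , -47.21706983]))
```

Call:
step_arm --increments '[{"linear": [0.02, -0.005, 0.005], "twist": [-3.3, 1.5, -4.7]}, {"linear": [0.05, -0.012, 0.015], "twist": [-8.2, 3.7, -11.8]}, {"linear": [0.08, -0.02, 0.025], "twist": [-13, 6, -19]}, {"linear": [0.11, -0.027, 0.038], "twist": [-18, 8, -26]}, {"linear": [0.14, -0.035, 0.05], "twist": [-23, 10.4, -33]}, {"linear": [0.165, -0.041, 0.062], "twist": [-28, 12.6, -40]}, {"linear": [0.18, -0.044, 0.072], "twist": [-32, 14.4, -46]}, {"linear": [0.184, -0.045, 0.075], "twist": [-32.9, 14.9, -47.2]}, {"linear": [0.184, -0.045, 0.075], "twist": [-32.9, 14.9, -47.2]}, {"linear": [0.184, -0.045, 0.075], "twist": [-32.9, 14.9, -47.2]}]'

```text
time: 2.82
eef_pos: [0.5293, -0.0832, 0.3292]
tool_rot: [1.64, 2.132, 0.673]
ft_force: [-0.1, 0.2, 0.5]
finger_gap: 0.0853
```

```bash
python3 - <<'E'
from h import *
s=get_state();print(s["time"],s["q"],s["eef_pos"],s["tool_rot"])
p,M=scanpose([.664,-.046,.129],105);print(delta(p,M))
grab("wrist","w2")
E
```

```text
2.825 [ 0.83096432  0.27749098 -0.78977062  2.13226682 -0.07658849  0.23625942
  0.44733266] [ 0.52934672 -0.0832363   0.32918328] [1.64036869 2.13217863 0.67265682]
(array([ 0.00111596, -0.00038522,  0.00010932]), array([ 0.00537592,  0.06576285, -0.12425593]))
```

View pics/w2.png

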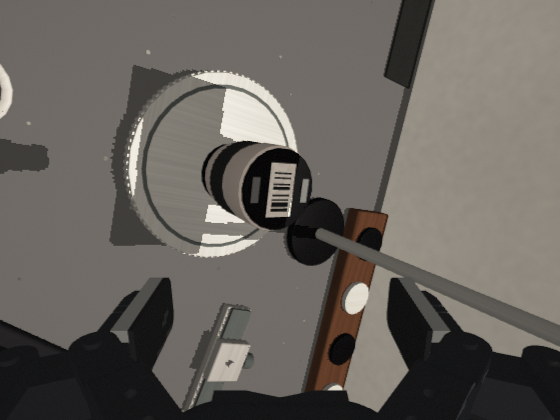

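Pose reached, so the scan pose is within reach. The label with bars is seen at about (281,190).

```bash
python3 - <<'E'
from h import *
crop("w2",235,140,325,230,7)
E
```

```text
(no output)
```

View pics/w2_c235_140.png

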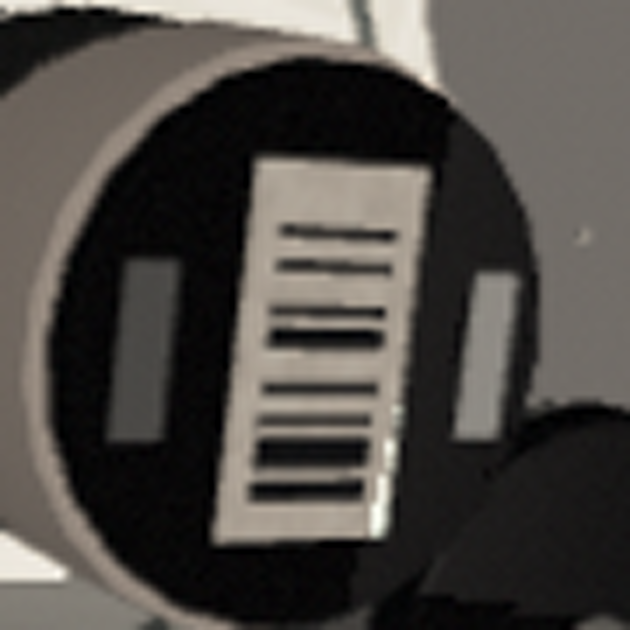

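```bash
python3 - <<'E'
from h import *
D=load("side0");W=load("w2");S=load("scene0")
C=[(254,157),(434,167),(386,540),(212,544)]
px=[(235+(a+.5)/7-.5,140+(b+.5)/7-.5) for a,b in C]
X=[atz(W,*p,.129) for p in px]
for a in range(4):
    e=X[(a+1)%4]-X[a];print(X[a],np.linalg.norm(e),np.degrees(np.arctan2(e[1],e[0])))
c=np.mean(X,0);print(c,proj(W,c),proj(D,c))
cw=proj(W,c)
print(tri((W,*cw),(D,227.5,180.2)))
sc=[(211,183),(258,183),(246,220),(197,216)]
ds=[(170+a/4,130+b/4) for a,b in sc]
print([tuple(np.round(proj(D,x),1)) for x in X],np.round(ds,1))
# scene: visible right corners
print([tuple(np.round((proj(S,x)-[150,195])*4.7)) for x in X])
E
```

```text
[ 0.64776199 -0.0250292   0.129     ] 0.0275810033422535 7.061353854234852
[ 0.6751338  -0.02163861  0.129     ] 0.04871767600041293 -83.5165445057449
[ 0.68063482 -0.07004472  0.129     ] 0.027263076687381312 -174.27873721254275
[ 0.65350755 -0.07276254  0.129     ] 0.0480778864742275 96.86354333035699
[ 0.66425954 -0.04736877  0.129     ] [280.76393373 190.28953348] [227.69885391 180.03424063]
(array([ 0.66486154, -0.04743432,  0.12832656]), [np.float64(7.524873790740556e-05), np.float64(7.524873790731431e-05)])
[(np.float64(229.7), np.float64(184.9)), (np.float64(219.5), np.float64(183.9)), (np.float64(225.8), np.float64(175.4)), (np.float64(235.5), np.float64(176.3))] [[222.8 175.8]
 [234.5 175.8]
 [231.5 185. ]
 [219.2 184. ]]
[(np.float64(661.0), np.float64(256.0)), (np.float64(685.0), np.float64(299.0)), (np.float64(597.0), np.float64(335.0)), (np.float64(575.0), np.float64(291.0))]
```

```bash
python3 - <<'E'
from h import *
a=np.radians(56.2);M=np.array([[np.cos(a),np.sin(a),0],[np.sin(a),-np.cos(a),0],[0,0,-1.]]);
print(delta([.465,-.2625,.27],M))
E
```

```text
(array([-0.15695616, -0.12269383, -0.01371337]), array([ 32.85348767, -14.87597283,  47.13640499]))
```

Call:
step_arm --increments '[{"linear": [-0.01, -0.008, -0.001], "twist": [3, -1.5, 4]}, {"linear": [-0.04, -0.031, -0.004], "twist": [8, -4, 12]}, {"linear": [-0.07, -0.055, -0.006], "twist": [14, -6.3, 20]}, {"linear": [-0.1, -0.078, -0.009], "twist": [19.5, -9, 28]}, {"linear": [-0.13, -0.102, -0.011], "twist": [25, -11.3, 36]}, {"linear": [-0.15, -0.117, -0.013], "twist": [30, -13.6, 43]}, {"linear": [-0.157, -0.123, -0.014], "twist": [32.85, -14.9, 47.1]}, {"linear": [-0.157, -0.123, -0.014], "twist": [32.85, -14.9, 47.1]}, {"linear": [-0.157, -0.123, -0.014], "twist": [32.85, -14.9, 47.1]}]'

```text
time: 4.0
eef_pos: [0.4648, -0.2622, 0.2704]
tool_rot: [2.768, 1.482, 0.001]
ft_force: [0.0, 0.7, -0.6]
finger_gap: 0.0851
```

```bash
python3 - <<'E'
from h import *
a=np.radians(56.2);M=np.array([[np.cos(a),np.sin(a),0],[np.sin(a),-np.cos(a),0],[0,0,-1.]]);
s=get_state();print(s["time"],s["eef_pos"],s["q"]);print(delta([.465,-.2625,.176],M))
W=grab("wrist","w3");crop("w3",180,170,380,370,3.5);print(proj(W,[.465,-.2625,.142]))
E
```

```text
4.0 [ 0.46478181 -0.26219019  0.2703725 ] [ 0.5411167   0.42194971 -0.1831671   1.87033812  0.09942326  0.8563861
 -0.27901587]
(array([-0.00013324,  0.00019486,  0.09437297]), array([0.0962235 , 0.0021065 , 0.13421809]))
[281.71420889 235.49152956]
```

View pics/w3_c180_170.png

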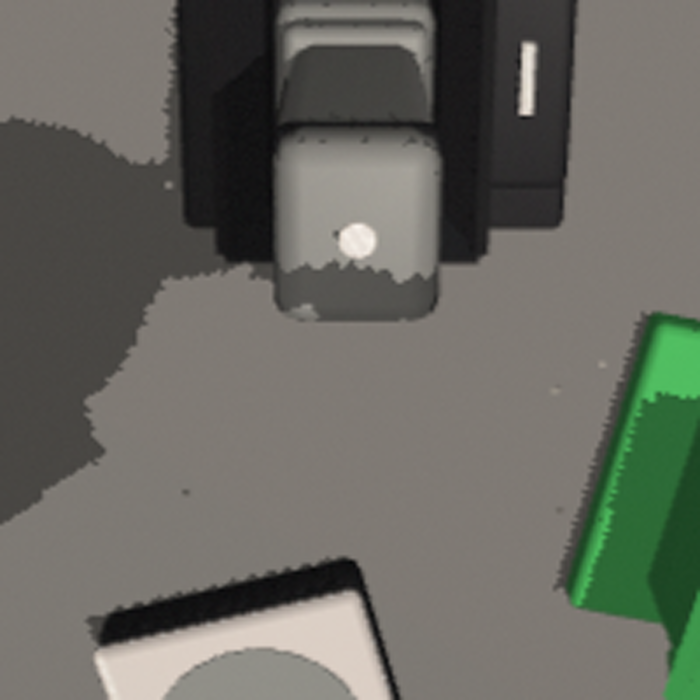

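```bash
python3 - <<'E'
from h import *
print(tri((load("w1"),283.7,187.2),(load("w3"),282,233.5)), tri((load("w1"),283.7,187.2),(load("w3"),282,233.5),(load("scene0"),178.7,213.7)))
E
```

```text
(array([ 0.46395773, -0.26483415,  0.13180008]), [np.float64(0.00019004067200263997), np.float64(0.0001900406720025896)]) (array([ 0.46530202, -0.26199174,  0.1375137 ]), [np.float64(0.0018581001558393546), np.float64(0.0009802053750414819), np.float64(0.0028307881330824182)])
```

Call:
step_arm --increments '[{"linear": [0, 0, 0.015], "twist": [0, 0, 0]}, {"linear": [0, 0, 0.035], "twist": [0, 0, 0]}, {"linear": [0.001, 0, 0.055], "twist": [0, 0, 0]}, {"linear": [0.001, 0, 0.075], "twist": [0, 0, 0]}, {"linear": [0.001, 0, 0.088], "twist": [0, 0, 0]}, {"linear": [0.001, 0, 0.094], "twist": [0, 0, 0]}, {"linear": [0.001, 0, 0.094], "twist": [0, 0, 0]}]'

```text
time: 4.92
eef_pos: [0.4653, -0.2615, 0.1763]
tool_rot: [2.768, 1.482, 0.001]
ft_force: [-0.6, 0.4, 0.8]
finger_gap: 0.0857
```

Call:
step_arm --increments '[{"linear": [0, 0, 0], "twist": [0, 0, 0]}, {"linear": [0, 0, 0], "twist": [0, 0, 0]}, {"linear": [0, 0, 0], "twist": [0, 0, 0]}, {"linear": [0, 0, 0], "twist": [0, 0, 0]}, {"linear": [0, 0, 0], "twist": [0, 0, 0]}, {"linear": [0, 0, 0], "twist": [0, 0, 0]}, {"linear": [0, 0, 0], "twist": [0, 0, 0]}, {"linear": [0, 0, 0], "twist": [0, 0, 0]}]' --gripper 1 --squeeze 50

```text
time: 5.92
eef_pos: [0.4656, -0.2616, 0.1767]
tool_rot: [2.768, 1.482, 0.002]
ft_force: [1.7, -1.0, 6.7]
finger_gap: 0.0276
```

```bash
python3 - <<'E'
from h import *
s=get_state();print(s["time"],s["eef_pos"],s["ft_force"],s["moment"],s["finger_gap"])
grab("wrist","w4")
E
```

```text
5.925 [ 0.46561184 -0.26156691  0.17665582] [ 1.65460155 -1.00775379  6.71505254] [-0.05912995  0.06742554  0.01246885] 0.02761105214442702
```

View pics/w4.png

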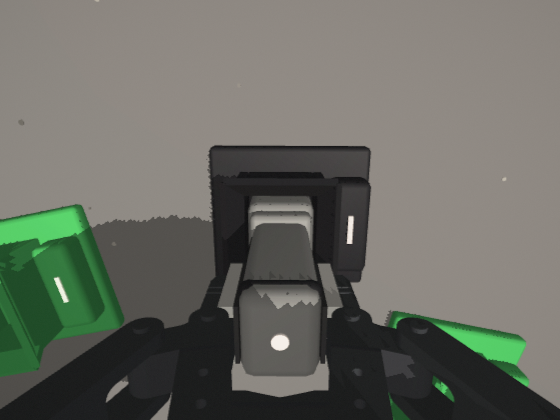

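Gripped with the opening at 27.6 mm, which matches the 28 mm handle. Next I lift straight up.

Call:
step_arm --increments '[{"linear": [0, 0, -0.005], "twist": [0, 0, 0]}, {"linear": [0, 0, -0.015], "twist": [0, 0, 0]}, {"linear": [0, 0, -0.03], "twist": [0, 0, 0]}, {"linear": [0, 0, -0.05], "twist": [0, 0, 0]}, {"linear": [0, 0, -0.07], "twist": [0, 0, 0]}, {"linear": [0, 0, -0.09], "twist": [0, 0, 0]}, {"linear": [0, 0, -0.11], "twist": [0, 0, 0]}, {"linear": [0, 0, -0.125], "twist": [0, 0, 0]}, {"linear": [0, 0, -0.13], "twist": [0, 0, 0]}, {"linear": [0, 0, -0.13], "twist": [0, 0, 0]}]'

```text
time: 7.22
eef_pos: [0.4653, -0.2614, 0.3067]
tool_rot: [2.768, 1.482, 0.002]
ft_force: [-0.6, -0.2, -2.0]
finger_gap: 0.0276
```

```bash
python3 - <<'E'
from h import *
s=get_state();print(s["time"],s["eef_pos"],s["ft_force"],s["moment"],s["finger_gap"])
grab("wrist","w5");grab("scene","s5");crop("s5",120,130,320,300,4)
M0=R.from_rotvec(s["tool_rot"]).as_matrix()
p,M=scanpose([.6643,-.0474,.129],96.6);print(p,delta(p,M))
p2,_=scanpose([.6643,-.0474,.129],96.6,dist=.284);print(p2,delta(p2,M))
E
```

```text
7.225 [ 0.46530284 -0.2614008   0.30666873] [-0.56113784 -0.17329253 -1.97955692] [ 0.00516698  0.01271644 -0.02729263] 0.027575449885190104
[ 0.52527485 -0.06348576  0.3288731 ] (array([ 0.19797561, -0.05960025, -0.02290526]), array([-33.46158198,  12.31944648, -38.97889628]))
[ 0.50248384 -0.06612277  0.36163918] (array([ 0.18314386, -0.07706475, -0.05569262]), array([-33.46158198,  12.31944648, -38.97889628]))
```

View pics/w5.png

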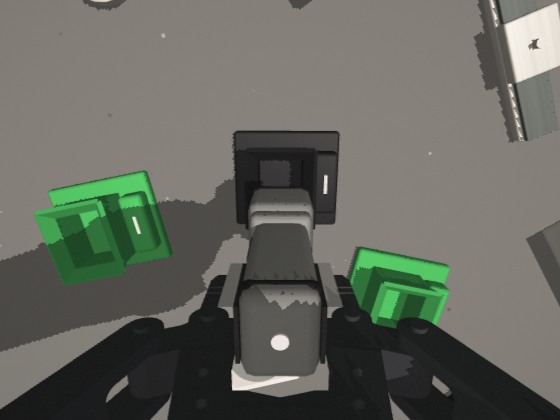

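View pics/s5_c120_130.png

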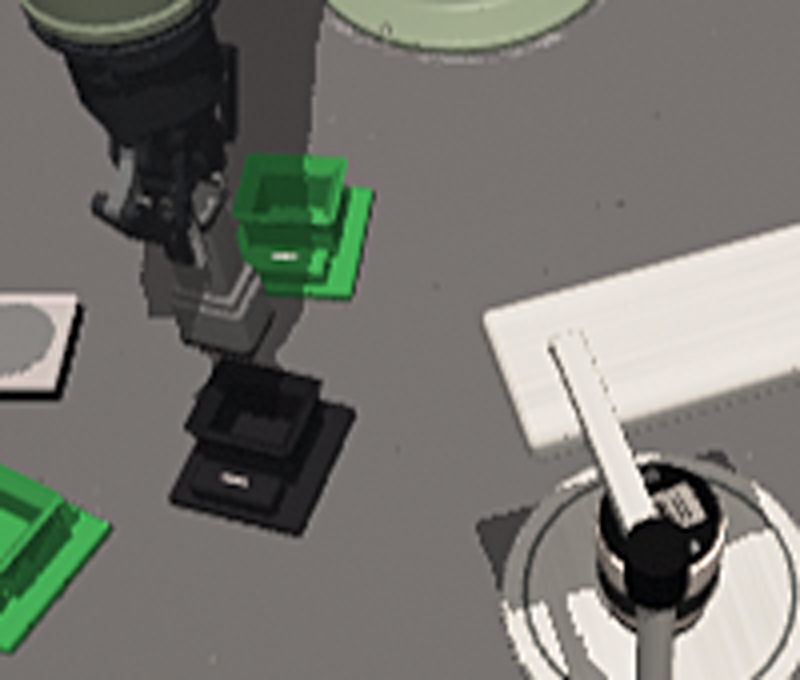

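The scanner is out and held straight. Next I go to the scan stand-off pose and then in to 8 cm.

Call:
step_arm --increments '[{"linear": [0.015, -0.006, -0.006], "twist": [-2.8, 1, -3.2]}, {"linear": [0.045, -0.018, -0.015], "twist": [-8, 3, -9.3]}, {"linear": [0.075, -0.03, -0.025], "twist": [-13.5, 5, -15.7]}, {"linear": [0.105, -0.043, -0.034], "twist": [-19, 7, -22]}, {"linear": [0.135, -0.056, -0.043], "twist": [-24.5, 9, -28.5]}, {"linear": [0.16, -0.067, -0.05], "twist": [-29, 10.7, -34]}, {"linear": [0.178, -0.075, -0.055], "twist": [-32.5, 12, -38]}, {"linear": [0.183, -0.077, -0.0557], "twist": [-33.5, 12.3, -39]}, {"linear": [0.188, -0.071, -0.045], "twist": [-33.5, 12.3, -39]}, {"linear": [0.194, -0.064, -0.031], "twist": [-33.5, 12.3, -39]}, {"linear": [0.198, -0.06, -0.023], "twist": [-33.5, 12.3, -39]}, {"linear": [0.198, -0.06, -0.023], "twist": [-33.5, 12.3, -39]}]'

```text
time: 8.82
eef_pos: [0.525, -0.0631, 0.3282]
tool_rot: [1.774, 1.992, 0.627]
ft_force: [0.5, -0.1, -1.6]
finger_gap: 0.0271
```

```bash
python3 - <<'E'
from h import *
s=get_state();print(s["time"],s["eef_pos"],s["q"],s["ft_force"],s["finger_gap"])
p,M=scanpose([.6643,-.0474,.129],96.6);print(delta(p,M))
grab("wrist","w6");d=grab("side","d6");crop("d6",100,20,380,230,2.8)
E
```

```text
8.825 [ 0.52497464 -0.06311644  0.32822114] [ 4.56746392e-01  1.99491870e-01 -4.54570033e-01  2.18453008e+00
 -1.08698832e-03  1.73238389e-01  1.53708582e-01] [ 0.49543511 -0.05614737 -1.57146259] 0.027148292517709314
(array([-0.00040139,  0.0005829 , -0.00038818]), array([-0.07044275, -0.01655047,  0.01262505]))
```

View pics/w6.png

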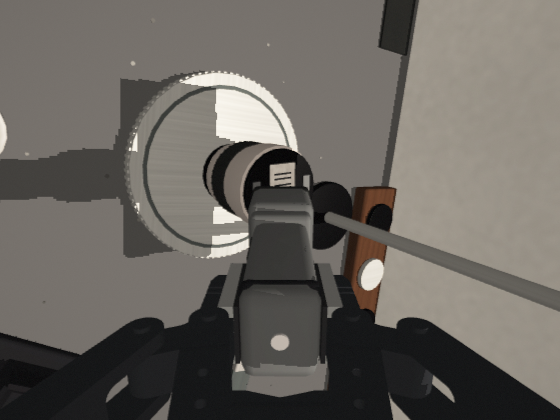

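View pics/d6_c100_20.png

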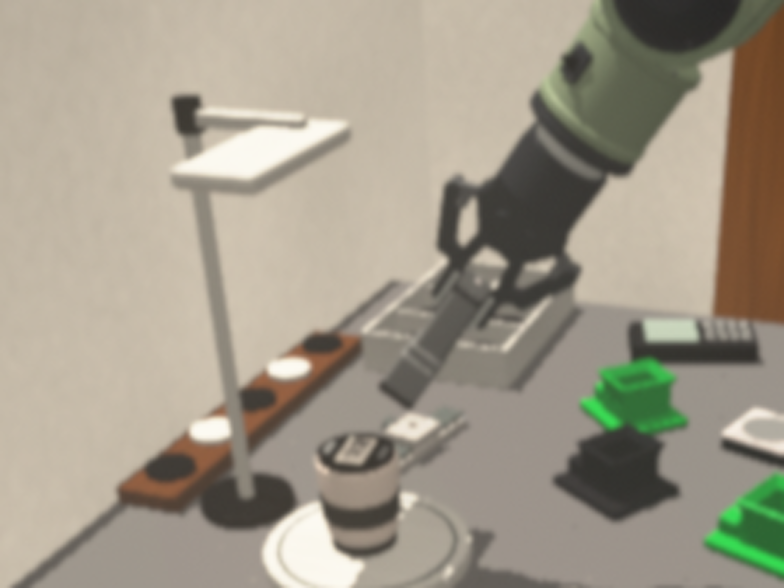

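Pose error is under 1 mm and 0.1°, the label shows just beyond the nose, and the lamp and lens are clear. I hold still here.

Call:
step_arm --increments '[{"linear": [0, 0, 0], "twist": [0, 0, 0]}, {"linear": [0, 0, 0], "twist": [0, 0, 0]}, {"linear": [0, 0, 0], "twist": [0, 0, 0]}, {"linear": [0, 0, 0], "twist": [0, 0, 0]}, {"linear": [0, 0, 0], "twist": [0, 0, 0]}, {"linear": [0, 0, 0], "twist": [0, 0, 0]}, {"linear": [0, 0, 0], "twist": [0, 0, 0]}, {"linear": [0, 0, 0], "twist": [0, 0, 0]}, {"linear": [0, 0, 0], "twist": [0, 0, 0]}, {"linear": [0, 0, 0], "twist": [0, 0, 0]}, {"linear": [0, 0, 0], "twist": [0, 0, 0]}, {"linear": [0, 0, 0], "twist": [0, 0, 0]}]'

```text
time: 10.42
eef_pos: [0.5249, -0.0632, 0.3291]
tool_rot: [1.773, 1.991, 0.627]
ft_force: [0.2, 0.6, -1.8]
finger_gap: 0.0273
```

```bash
python3 - <<'E'
from h import *
s=get_state();print(s["time"],s["eef_pos"],s["q"],s["ft_force"],s["finger_gap"])
p,M=scanpose([.6643,-.0474,.129],96.6);print(delta(p,M))
a=load("w5")["image"].astype(int);b=load("w6")["image"].astype(int)
for n,x in(("w5",a),("w6",b)): 
    x=x.astype(np.uint8)[:,:,::-1]
cv2.imwrite("pics/cmp56.png",np.hstack([cv2.resize(z[170:390,220:340].astype(np.uint8)[:,:,::-1],None,fx=2.7,fy=2.7) for z in(a,b)]))
E
```

```text
10.425 [ 0.52488457 -0.06322801  0.32909812] [ 4.58453757e-01  1.97810666e-01 -4.56012032e-01  2.18450917e+00
 -1.61487442e-03  1.73436712e-01  1.54313244e-01] [ 0.20967777  0.61189282 -1.79486359] 0.027318278405929708
(array([-0.00030085,  0.00016404,  0.00038983]), array([0.01009361, 0.017945  , 0.02576375]))
```

View pics/cmp56.png

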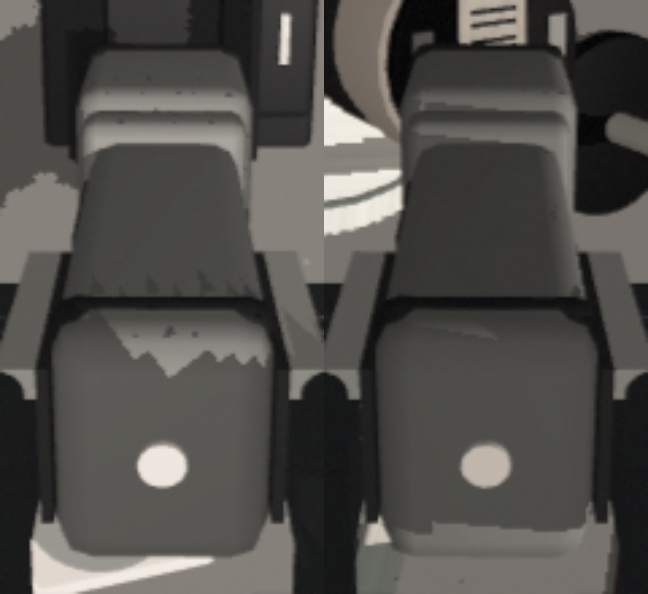

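Held for 1.5 s with no slip in the grip. Next I back off along the beam and return over the cradle.

```bash
python3 - <<'E'
from h import *
M=R.from_rotvec([2.768,1.482,.002]).as_matrix()
print(delta([.4654,-.2615,.32],M))
E
```

```text
(array([-0.19010086, -0.07236848, -0.03946442]), array([ 33.42227942, -12.30070653,  38.99476528]))
```

Call:
step_arm --increments '[{"linear": [0, 0, -0.01], "twist": [0, 0, 0]}, {"linear": [-0.002, 0, -0.03], "twist": [0.5, 0, 0.5]}, {"linear": [-0.02, -0.006, -0.04], "twist": [3.5, -1.3, 4]}, {"linear": [-0.05, -0.018, -0.04], "twist": [9, -3.2, 10]}, {"linear": [-0.08, -0.03, -0.04], "twist": [14, -5.2, 16.5]}, {"linear": [-0.11, -0.042, -0.04], "twist": [19.5, -7, 22.5]}, {"linear": [-0.14, -0.054, -0.04], "twist": [25, -9, 29]}, {"linear": [-0.165, -0.063, -0.04], "twist": [29.5, -10.8, 34.5]}, {"linear": [-0.185, -0.07, -0.04], "twist": [32.8, -12, 38.2]}, {"linear": [-0.19, -0.072, -0.0395], "twist": [33.4, -12.3, 39]}, {"linear": [-0.1901, -0.0724, -0.0395], "twist": [33.42, -12.3, 39]}, {"linear": [-0.1901, -0.0724, -0.0395], "twist": [33.42, -12.3, 39]}]'

```text
time: 11.92
eef_pos: [0.4653, -0.2608, 0.3204]
tool_rot: [2.767, 1.484, 0.004]
ft_force: [0.5, -0.1, -1.8]
finger_gap: 0.0273
```

```bash
python3 - <<'E'
from h import *
M=R.from_rotvec([2.768,1.482,.002]).as_matrix()
s=get_state();print(s["time"],s["eef_pos"],s["q"],s["ft_force"],s["moment"],s["finger_gap"])
print(delta([.4656,-.2616,.19],M));grab("wrist","w7")
E
```

```text
11.925 [ 0.4653176  -0.26077011  0.32040954] [ 0.5566309   0.36170943 -0.20372854  1.8172401   0.08657945  0.96791041
 -0.26940771] [ 0.47826647 -0.07802622 -1.8344446 ] [-0.03318987 -0.03707148  0.01846007] 0.027342368261938373
(array([-0.0006775 ,  0.00027981,  0.13041043]), array([ 0.05552877, -0.04774224,  0.08197995]))
```

View pics/w7.png

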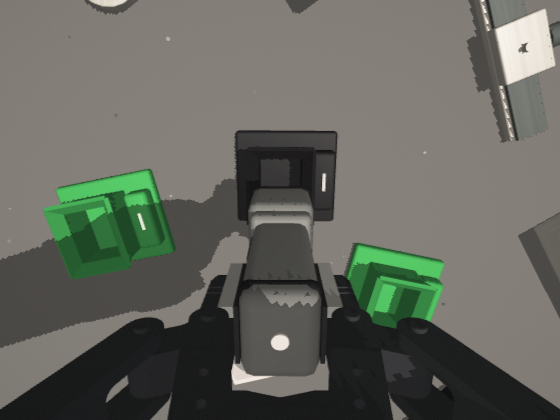

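Call:
step_arm --increments '[{"linear": [-0.0003, 0.0002, 0.015], "twist": [0, 0, 0]}, {"linear": [-0.0007, 0.0003, 0.04], "twist": [0.05, -0.05, 0.08]}, {"linear": [-0.0007, 0.0003, 0.06], "twist": [0.05, -0.05, 0.08]}, {"linear": [-0.0007, 0.0003, 0.075], "twist": [0.05, -0.05, 0.08]}, {"linear": [-0.0007, 0.0003, 0.083], "twist": [0.05, -0.05, 0.08]}, {"linear": [-0.0007, 0.0003, 0.085], "twist": [0.05, -0.05, 0.08]}, {"linear": [-0.0007, 0.0003, 0.085], "twist": [0.05, -0.05, 0.08]}]'

```text
time: 12.85
eef_pos: [0.4657, -0.2617, 0.2358]
tool_rot: [2.767, 1.482, 0.002]
ft_force: [0.5, -0.2, -1.5]
finger_gap: 0.0277
```

```bash
python3 - <<'E'
from h import *
M=R.from_rotvec([2.768,1.482,.002]).as_matrix()
s=get_state();print(s["time"],s["eef_pos"],s["ft_force"],s["moment"])
print(delta([.4656,-.2616,.177],M));grab("wrist","w8");crop("w8",190,120,370,390,2.2)
E
```

```text
12.85 [ 0.46567482 -0.26171317  0.23578522] [ 0.50245318 -0.24936906 -1.47069239] [ 0.00648988 -0.02965651  0.01722703]
(array([ 4.26410961e-05, -2.96028501e-04,  5.87846120e-02]), array([ 0.04012867,  0.00525897, -0.00479379]))
```

View pics/w8_c190_120.png

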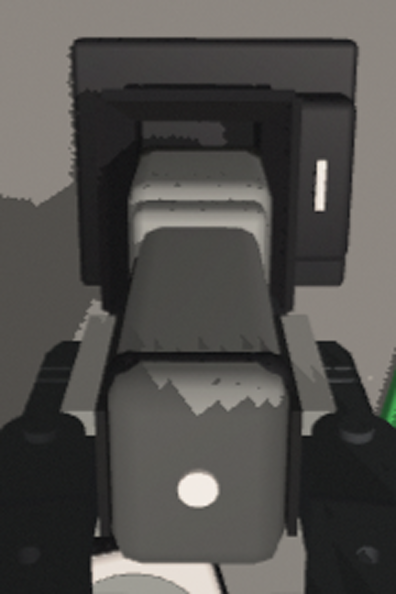

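The nose is centred over the pocket opening. I go in to about 5 mm above the floor and watch the force.

Call:
step_arm --increments '[{"linear": [0, -0.0003, 0.006], "twist": [0, 0, 0]}, {"linear": [0, -0.0003, 0.014], "twist": [0, 0, 0]}, {"linear": [0, -0.0003, 0.022], "twist": [0, 0, 0]}, {"linear": [0, -0.0003, 0.03], "twist": [0, 0, 0]}, {"linear": [0, -0.0003, 0.038], "twist": [0, 0, 0]}, {"linear": [0, -0.0003, 0.045], "twist": [0, 0, 0]}, {"linear": [0, -0.0003, 0.051], "twist": [0, 0, 0]}, {"linear": [0, -0.0003, 0.054], "twist": [0, 0, 0]}, {"linear": [0, -0.0003, 0.054], "twist": [0, 0, 0]}]'

```text
time: 14.02
eef_pos: [0.4656, -0.2617, 0.1818]
tool_rot: [2.767, 1.482, 0.002]
ft_force: [0.2, 0.1, -2.6]
finger_gap: 0.0278
```

Call:
step_arm --increments '[{"linear": [0, 0, 0.001], "twist": [0, 0, 0]}, {"linear": [0, 0, 0.002], "twist": [0, 0, 0]}, {"linear": [0, 0, 0.0027], "twist": [0, 0, 0]}, {"linear": [0, 0, 0.0034], "twist": [0, 0, 0]}, {"linear": [0, 0, 0.004], "twist": [0, 0, 0]}, {"linear": [0, 0, 0.004], "twist": [0, 0, 0]}]'

```text
time: 14.78
eef_pos: [0.4656, -0.2617, 0.1777]
tool_rot: [2.768, 1.482, 0.002]
ft_force: [-1.2, 1.2, -2.1]
finger_gap: 0.0275
```

Call:
step_arm --increments '[{"linear": [0, 0, 0.0005], "twist": [0, 0, 0]}, {"linear": [0, 0, 0.0008], "twist": [0, 0, 0]}, {"linear": [0, 0, 0.0008], "twist": [0, 0, 0]}]'

```text
time: 15.15
eef_pos: [0.4656, -0.2616, 0.1769]
tool_rot: [2.768, 1.482, 0.002]
ft_force: [0.5, 0.2, -1.5]
finger_gap: 0.0274
```

Call:
step_arm --increments '[{"linear": [0, 0, 0.0004], "twist": [0, 0, 0]}, {"linear": [0, 0, 0.0008], "twist": [0, 0, 0]}, {"linear": [0, 0, 0.0008], "twist": [0, 0, 0]}]'

```text
time: 15.52
eef_pos: [0.4657, -0.2617, 0.1766]
tool_rot: [2.767, 1.481, 0.003]
ft_force: [-1.9, 1.0, 9.0]
finger_gap: 0.0273
```

The force rose from about -2 to +9 N at the same height as at the start, so the scanner is seated. I release it.

Call:
step_arm --increments '[{"linear": [0, 0, -0.0003], "twist": [0, 0, 0]}, {"linear": [0, 0, -0.0003], "twist": [0, 0, 0]}, {"linear": [0, 0, -0.0003], "twist": [0, 0, 0]}, {"linear": [0, 0, -0.0003], "twist": [0, 0, 0]}, {"linear": [0, 0, -0.0003], "twist": [0, 0, 0]}, {"linear": [0, 0, -0.0003], "twist": [0, 0, 0]}, {"linear": [0, 0, -0.0003], "twist": [0, 0, 0]}, {"linear": [0, 0, -0.0003], "twist": [0, 0, 0]}]' --gripper -1

```text
time: 16.52
eef_pos: [0.4657, -0.2617, 0.1769]
tool_rot: [2.767, 1.481, 0.003]
ft_force: [0.6, 0.5, -0.3]
finger_gap: 0.0852
```

Call:
step_arm --increments '[{"linear": [0, 0, -0.01], "twist": [0, 0, 0]}, {"linear": [0, 0, -0.03], "twist": [0, 0, 0]}, {"linear": [0, 0, -0.06], "twist": [0, 0, 0]}, {"linear": [0, 0, -0.09], "twist": [0, 0, 0]}, {"linear": [0, 0, -0.12], "twist": [0, 0, 0]}, {"linear": [0, 0, -0.15], "twist": [0, 0, 0]}, {"linear": [0, 0, -0.18], "twist": [0, 0, 0]}, {"linear": [0, 0, -0.2], "twist": [0, 0, 0]}, {"linear": [0, 0, -0.2], "twist": [0, 0, 0]}, {"linear": [0, 0, -0.2], "twist": [0, 0, 0]}]'

```text
time: 17.77
eef_pos: [0.4649, -0.2612, 0.3766]
tool_rot: [2.767, 1.482, 0.002]
ft_force: [0.5, 0.6, -0.1]
finger_gap: 0.0853
```

```bash
python3 - <<'E'
from h import *
s=get_state();print(s["time"],s["eef_pos"],s["ft_force"],s["finger_gap"])
d=grab("wrist","w9");crop("w9",230,110,350,220,6);grab("scene","s9")
a=load("scene0")["image"].astype(int);b=load("s9")["image"].astype(int)
cv2.imwrite("pics/s9_b.png",np.hstack([load(n)["image"][190:320,90:330,::-1].repeat(3,0)[:, :, :].repeat(1,1) if 0 else cv2.resize(load(n)["image"][170:320,90:330,::-1],None,fx=1.65,fy=1.65) for n in("scene0","s9")]))
E
```

```text
17.775 [ 0.46486909 -0.26122933  0.37662478] [ 0.51487043  0.61949601 -0.08099271] 0.0852543281309836
```

View pics/w9_c230_110.png

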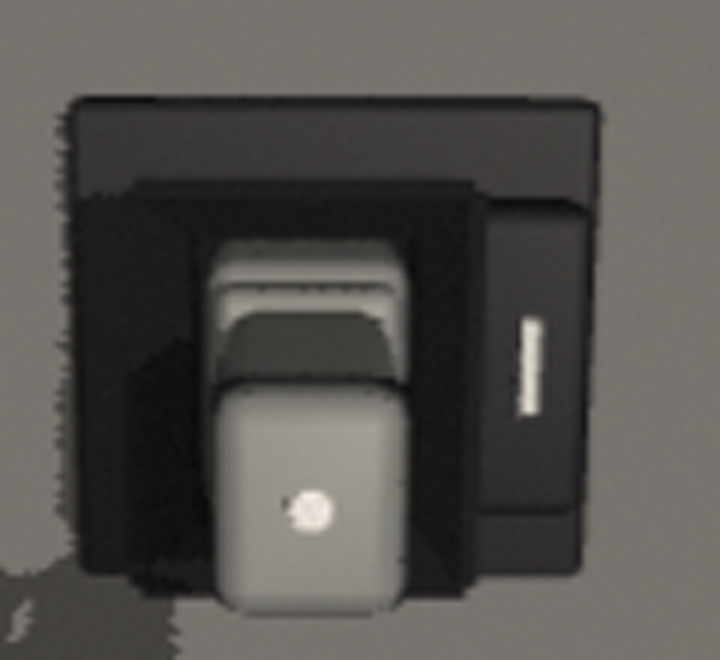

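View pics/s9_b.png

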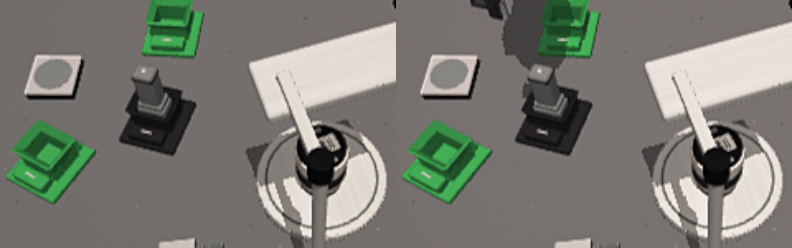

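View pics/s9.png

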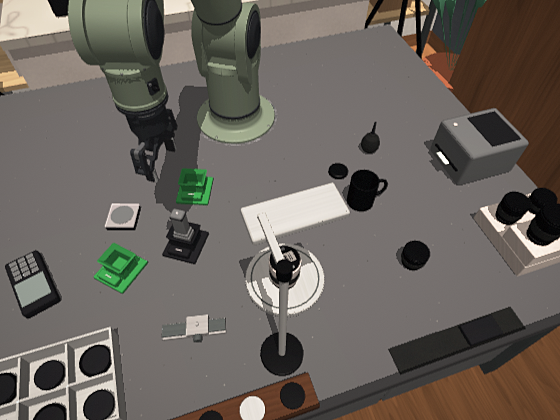

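The scanner stands upright in the black cradle as it did at the start, at scene (183,230). The lens, lamp and bystanders look unchanged, and the gripper is clear.

```bash
python3 -c "
from station import hand_in
print(hand_in())"
```

```text
the job is handed in; nothing more can be done
None
```

The scanner was held on the label at the asked pose, went back into the black cradle, and the job is handed in at about 18 s. There was no direct sign that the label was read; I judge that from the measured pose only.

- **Reading:** I held the scanner about 8 cm from the label centre at (0.664, -0.047, 0.129), slanted 35° towards the robot with the scan line along the label. It stayed there for about 1.5 s. Pose error was under 1 mm and 0.1° against my own measurement of the label, and the camera showed no slip in the grip.
- **Putting back:** I lowered it slowly until the force rose from about -2 to +9 N. The tool was then at 0.1766 m, against 0.1767 m when I gripped it. After that I let go and moved up clear.
- **Last checks:** The wrist and scene pictures show the scanner upright in its cradle, with the lens, label, lamp and bystanders looking as they did at the start. The force on the tool was near zero. There was no last side-camera picture.
- **Disagreements:** The two wrist views differed too little to give the scanner's top height well: 0.132 m, or 0.137 m with the other cameras, against 0.142 m from the text. I used the text's height, and the top face's measured size and the seating height agreed with it.
- **Tight spot:** Joint 6 came to 0.173 rad in the scan pose, close to its lower limit of 0.16.

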